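# Load the ear-mould pots into the curing rack in reverse order

### The arm

A 7-joint arm with a two-finger parallel gripper is mounted at the origin on the work surface. World frame = base frame: x ahead of the robot, y to its left, z up, the work surface at z = 0. Lengths are in m, angles in rad, forces in N, time in s.
With the tool pointing down it reaches from about 0.4 to 0.925 m from the base axis. Payload 4.1 kg.
Tool frame: the origin (TCP) lies on the centre line of the jaws, within the pads' length; the fingertips stand 11 mm ahead of it and the grasp point (between the pads) lies 8 mm behind it; z points along the fingers, y is the direction in which the jaws open and shut (so a half turn about z gives the same grasp; the last joint's range is limited). The gripper opens to 85 mm and grips with 20 to 120 N. Pads are 22 mm wide; open, the fingers measure 114 mm over their backs; the gripper's body (76 mm by 85 mm) begins 54 mm behind the grasp point. The pads swing forward as they close: fully open they stand 13 mm farther back than shut.
Start: joints at [1.19, 0.398, 0.045, 1.537, -0.019, 1.207, -0.051], TCP at [0.181, -0.624, 0.242] pointing down, gripper open.
Joint ranges: [-2.82, 2.82], [-0.49, 2.23], [-1.37, 1.46], [0, 2.46], [-1.36, 4.5], [0.23, 2], [-2.94, 2.94]. Speed limits (rad/s): [2.57, 2.57, 3.14, 3.14, 3.14, 3.14, 3.14].

### API

Orientations are given as a unit quaternion [w, x, y, z].
In Python, from cell import observe, read_camera, camera_params, order gives the robot as it stands.
- The arm moves only by the tool carry_out, never from a script. Its argument "targets" is one flat list of numbers, 7 for each row, row after row: the closure, from 0 (fully open) to 1 (shut), then the shift along the tool's x, y, z in cm, then the turn, a rotation vector about the tool's x, y, z in degrees. A call has 1 to 8 rows; each row shifts and turns the commanded pose from where the row before left it, along the tool's axes as they then stand; what a row does not reach is not made up. A row lasts 1/10 s, in which the tool goes at most 50 mm and 8.59 degrees, less where a joint would pass 70% of its speed; a pose out of reach is approached as far as the arm can. A call with a gripper value outside its range is refused whole. The fingers move at their own pace and stop on an object; the grip force is fixed at half the most. Time passes only in rows, so rows that do not move let the fingers close. It gives the time, the measured TCP pose, the force and the opening at its end, in the units of the state.
- observe(): the state, without advancing time (a new reading comes with each control period).
- read_camera(name): name is "side" or "top"; returns the picture (400x640x3 uint8, red, green, blue); there is no depth.
- camera_params(name): a dict with "mtx" (3x3 intrinsics, pixels), "extrinsics" (4x4, takes a point from world to camera coordinates). Camera axes: x right, y down, z forward; pixel columns grow to the right and rows downward; lengths in m; the calibration is good to about 2 mm. A picture is of the moment at which its call begins. camera_params takes no time and is no camera call.
- order.finish_job(): hands the job in, once; it reports no verdict.
The state is a dict: "time": time; "qpos": joint angles; "dq": joint speeds; "effort": joint torques, N m; "ee_pos": TCP position; "orientation": TCP orientation; "force": force on the tool from outside, world axes, zero at the start; "wrist_torque": the same for the moment, N m; "width": finger opening in m.
Only numpy, scipy, OpenCV 4.12 (cv2) and the standard library are available. Lean on these libraries where they do the work, as an engineer would, in place of code of your own. Each camera call takes 0.05 s, during which the arm holds its last target.

### The job

Move the four ear-mould pots from the dark wooden incoming rack to the white curing rack in reverse order: the pot that stands furthest to the robot's left in the wooden rack goes into the white rack's rightmost bay, the next one into the bay beside it, and so on, until the leftmost bay takes the pot that stood furthest right. Keep every pot upright all the way, and leave each standing flat in its own bay, lid up and let go.

Things in the scene. Friction and masses are not known exactly. Their poses are not given: they have to be found in the camera images.
- incoming_rack: Dark wooden incoming rack. Fixed, at left or right, 252 mm row of 4 bays. Origin: row's centre, table height; y along the row to the robot's left, x away from the robot; turned up to 0.3 rad. Bay centres x 0, y +93, +31, -31, -93 mm; bays 58 x 58 mm, floor 8 mm above the table, walls 4 mm thick, tops 18 mm above the table. 8 mm high ledge with the tickets on the robot's side.
- curing_rack: White curing rack. Fixed, at left or right, 252 mm row of 4 bays. Origin: row's centre, table height; y along the row to the robot's left, x away from the robot; turned up to 0.3 rad. Bay centres x 0, y +93, +31, -31, -93 mm; bays 58 x 58 mm, floor 8 mm above the table, walls 4 mm thick, tops 18 mm above the table. Bare 8 mm high ledge on the robot's side.
- pot_red: Loose pot with a red lid: clear round body with a pink ear mould in it, 40 mm diameter all the way up, 62 mm tall (lid: upper 18 mm), 40 to 85 g. Origin: centre of its underside; z up. Starts in the incoming rack's bay behind the ticket of its colour, within 6 mm of the bay's centre; its yaw means nothing.
- pot_yellow: Loose pot with a yellow lid: clear round body with a pink ear mould in it, 40 mm diameter all the way up, 62 mm tall (lid: upper 18 mm), 40 to 85 g. Origin: centre of its underside; z up. Starts in the incoming rack's bay behind the ticket of its colour, within 6 mm of the bay's centre; its yaw means nothing.
- pot_green: Loose pot with a green lid: clear round body with a pink ear mould in it, 40 mm diameter all the way up, 62 mm tall (lid: upper 18 mm), 40 to 85 g. Origin: centre of its underside; z up. Starts in the incoming rack's bay behind the ticket of its colour, within 6 mm of the bay's centre; its yaw means nothing.
- pot_blue: Loose pot with a blue lid: clear round body with a pink ear mould in it, 40 mm diameter all the way up, 62 mm tall (lid: upper 18 mm), 40 to 85 g. Origin: centre of its underside; z up. Starts in the incoming rack's bay behind the ticket of its colour, within 6 mm of the bay's centre; its yaw means nothing.
- ticket_red: Flat red job ticket, 22 x 36 x 5 mm, fixed on the incoming rack's ledge on the robot's side of the bay where the red pot starts (bay centre 47 mm along the rack's +x). Origin: centre of its underside. It stays, and goes on showing the starting order; nothing is put on it.
- ticket_yellow: Flat yellow job ticket, 22 x 36 x 5 mm, fixed on the incoming rack's ledge on the robot's side of the bay where the yellow pot starts (bay centre 47 mm along the rack's +x). Origin: centre of its underside. It stays, and goes on showing the starting order; nothing is put on it.
- ticket_green: Flat green job ticket, 22 x 36 x 5 mm, fixed on the incoming rack's ledge on the robot's side of the bay where the green pot starts (bay centre 47 mm along the rack's +x). Origin: centre of its underside. It stays, and goes on showing the starting order; nothing is put on it.
- ticket_blue: Flat blue job ticket, 22 x 36 x 5 mm, fixed on the incoming rack's ledge on the robot's side of the bay where the blue pot starts (bay centre 47 mm along the rack's +x). Origin: centre of its underside. It stays, and goes on showing the starting order; nothing is put on it.

How it is judged:
By the outcome, as a careful person would: the job done as asked, in the order asked, and still so for the second after the job is handed in, with the robot touching nothing.
It also fails if it takes over 96 s, if anything falls off the work surface, if the arm or the gripper's body presses on something with over 40 N, if the wrist force passes 120 N, or if a joint passes its speed limit or range.

## Working session

There is one attempt and no reset: what is moved stays moved. The work goes in short steps, Python scripts to look and compute and a tool call to move; the robot and the scene stay as the last step left them, time stands still between calls to the robot, and variables do not carry over. Pictures are saved under pics/ and viewed, and the job is handed in when it is done.

Besides the shell and the picture viewer there is one more tool, called after "Emit:" as name(argument=value, ...), one argument or row to a line, values as JSON. carry_out: Moves the arm, as the interface text tells. Its arguments: {"type":"object","properties":{"targets":{"type":"array"}},"required":["targets"]}

```bash
mkdir -p pics; ls
python3 - <<'E'
from cell import observe, read_camera, camera_params
import cv2,numpy as np
s=observe();print({k:np.round(v,3).tolist() for k,v in s.items()})
for n in("top","side"):
    cv2.imwrite(f"pics/{n}0.png",read_camera(n)[:,:,::-1]);p=camera_params(n);print(np.round(p["mtx"],1).tolist(),np.round(p["extrinsics"],3).tolist())
E
```

```text
pics
{'time': 0.0, 'qpos': [1.19, 0.399, 0.045, 1.538, -0.019, 1.207, -0.051], 'dq': [0.001, -0.001, -0.001, -0.001, -0.001, 0.001, 0.001], 'effort': [-0.001, -47.512, 1.364, -25.422, 0.012, 0.01, 0.0], 'ee_pos': [0.181, -0.624, 0.241], 'orientation': [-0.001, 0.99, 0.14, -0.0], 'force': [0.845, -0.95, 0.508], 'wrist_torque': [0.012, -0.021, -0.021], 'width': 0.085}
[[365.6, 0.0, 317.7], [0.0, 365.6, 203.7], [0.0, 0.0, 1.0]] [[-0.026, -0.999, -0.026, 0.008], [-0.991, 0.029, -0.127, 0.524], [0.128, 0.023, -0.992, 0.843], [0.0, 0.0, 0.0, 1.0]]
[[509.4, 0.0, 321.8], [0.0, 509.4, 199.5], [0.0, 0.0, 1.0]] [[0.67, -0.743, -0.014, -0.356], [-0.389, -0.335, -0.858, 0.244], [0.633, 0.58, -0.513, 0.644], [0.0, 0.0, 0.0, 1.0]]
```

View pics/top0.png

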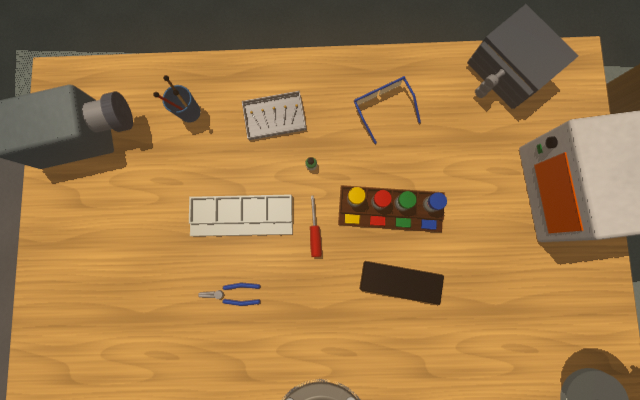

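View pics/side0.png

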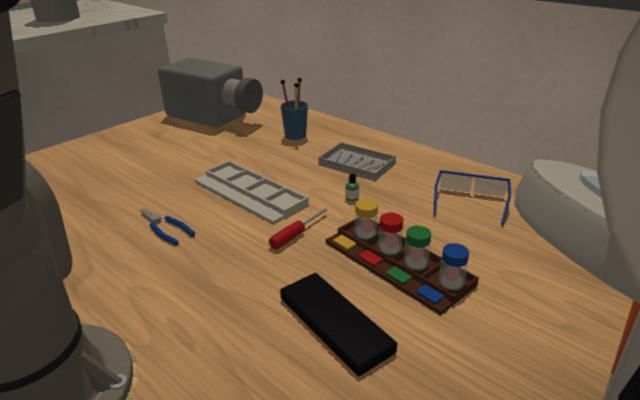

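The robot's left is image left, so the wooden rack's order from left to right is yellow, red, green, blue, with lids in the top view at about (357,196), (383,200), (407,200) and (437,202). The empty white rack is at about (241,215), and a screwdriver and a small bottle stand between the racks. Next I measure the positions.

```bash
cat > h.py <<'E'
from cell import observe, read_camera, camera_params
import cv2,numpy as np
def ray(n,uv):
    p=camera_params(n);E=np.array(p["extrinsics"]);K=np.array(p["mtx"]);R=E[:3,:3]
    d=R.T@np.linalg.inv(K)@[uv[0],uv[1],1];return -R.T@E[:3,3],d
def onz(n,uv,z):
    o,d=ray(n,uv);return (o+d*(z-o[2])/d[2])
def proj(n,P):
    p=camera_params(n);E=np.array(p["extrinsics"]);K=np.array(p["mtx"]);q=K@(E[:3,:3]@P+E[:3,3]);return q[:2]/q[2]
def tri(uvs):
    A=np.zeros((3,3));b=np.zeros(3);
    for n,uv in uvs.items():
        o,d=ray(n,uv);d/=np.linalg.norm(d);M=np.eye(3)-np.outer(d,d);A+=M;b+=M@o
    return np.linalg.solve(A,b)
HUE=dict(red=[(0,6),(174,180)],yellow=[(20,32)],green=[(45,80)],blue=[(108,125)])
def mask(img,c,smin=140,vmin=60):
    h=cv2.cvtColor(img,cv2.COLOR_RGB2HSV);m=np.zeros(img.shape[:2],np.uint8)
    for a,b in HUE[c]: m|=cv2.inRange(h,(a,smin,vmin),(b,255,255))
    return m
def blobs(m,amin=15):
    n,l,s,c=cv2.connectedComponentsWithStats(m,connectivity=4)
    return [(s[i,4],np.round(c[i],1).tolist(),s[i,:4].tolist()) for i in range(1,n) if s[i,4]>=amin]
E
python3 - <<'E'
from h import *
t=cv2.imread("pics/top0.png")[:,:,::-1];s=cv2.imread("pics/side0.png")[:,:,::-1]
for c in HUE:
    print(c,"top",[b for b in blobs(mask(t,c,170)) if 180<b[1][1]<240 and 330<b[1][0]<460]);print("  side",[b for b in blobs(mask(s,c,150)) if 190<b[1][1]<310 and 320<b[1][0]<480])
h=cv2.cvtColor(t,cv2.COLOR_RGB2HSV)
m=cv2.inRange(h,(0,0,130),(180,75,255));m[:180]=0;m[250:]=0;m[:,:170]=0;m[:,310:]=0
m=cv2.morphologyEx(m,cv2.MORPH_CLOSE,np.ones((7,7)))
cs,_=cv2.findContours(m,cv2.RETR_EXTERNAL,cv2.CHAIN_APPROX_NONE);c=max(cs,key=cv2.contourArea)
print(cv2.contourArea(c),cv2.minAreaRect(c))
z=t[175:250,175:455];cv2.imwrite("pics/topz.png",cv2.resize(z,(784,210),interpolation=cv2.INTER_CUBIC)[:,:,::-1])
z=s[155:315,190:490];cv2.imwrite("pics/sidez.png",cv2.resize(z,None,fx=2.6,fy=2.6,interpolation=cv2.INTER_CUBIC)[:,:,::-1])
E
```

```text
red top [(np.int32(243), [382.3, 198.1], [374, 190, 18, 18]), (np.int32(141), [377.1, 220.4], [370, 216, 15, 10])]
  side [(np.int32(397), [390.7, 222.5], [379, 213, 24, 20]), (np.int32(238), [370.2, 257.4], [358, 249, 25, 17])]
yellow top [(np.int32(243), [356.3, 195.3], [348, 187, 18, 18]), (np.int32(139), [351.7, 218.6], [345, 214, 15, 10])]
  side [(np.int32(352), [366.0, 207.8], [355, 199, 23, 19]), (np.int32(189), [344.5, 241.8], [334, 235, 22, 15])]
green top []
  side [(np.int32(232), [418.4, 232.9], [408, 227, 22, 13]), (np.int32(187), [398.7, 274.6], [387, 267, 24, 16])]
blue top []
  side [(np.int32(19), [435.2, 199.6], [435, 193, 2, 16]), (np.int32(298), [455.6, 251.4], [444, 244, 24, 16]), (np.int32(248), [430.0, 293.4], [417, 285, 27, 18])]
3876.5 ((240.10903930664062, 214.99803161621094), (39.22987365722656, 102.45578002929688), 88.9583740234375)
```

View pics/topz.png

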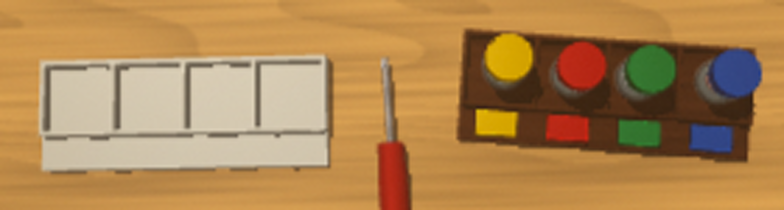

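View pics/sidez.png

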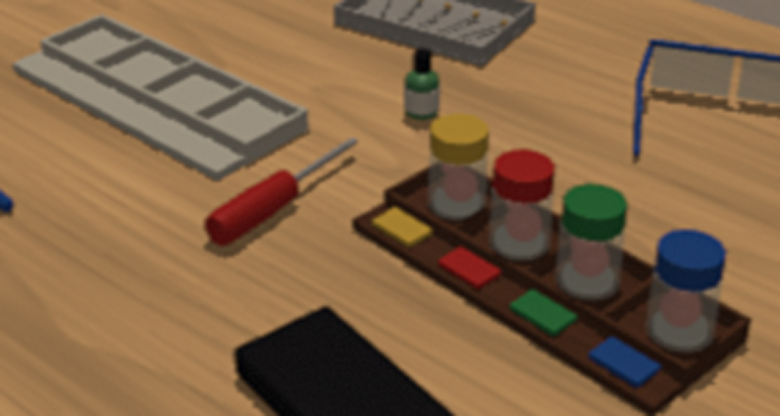

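Run:
```python
from h import *
print("cams",[np.round(ray(n,(0,0))[0],3) for n in("top","side")])
t=cv2.imread("pics/top0.png")[:,:,::-1];s=cv2.imread("pics/side0.png")[:,:,::-1]
for c in HUE:
    bt=[b for b in blobs(mask(t,c,110,40),60) if 180<b[1][1]<240 and 330<b[1][0]<460];bt.sort(key=lambda b:b[1][1])
    bs=[b for b in blobs(mask(s,c,110,40),60) if 190<b[1][1]<310 and 320<b[1][0]<480];bs.sort(key=lambda b:b[1][1])
    print(c,[b[0] for b in bt+bs], [b[2] for b in bt],"lid z62",np.round(onz("top",bt[0][1],.06),4),"ticket",np.round(onz("top",bt[1][1],.013),4),np.round(onz("side",bs[1][1],.013),4),"tri lid",np.round(tri({"top":bt[0][1],"side":bs[0][1]}),4))
Q={'BL':(41,61,.018),'BR':(324,55,.018),'WL':(41,133,.018),'WR':(328,131,.018),'FL':(42,170,.008),'FR':(328,168,.008)}
for k,(u,v,z) in Q.items(): print(k,np.round(onz("top",(u/2.8+175,v/2.8+175),z),4))
Q={'L':(98,17,.018),'BR':(307,117,.018),'WL':(43,47,.018),'WR':(243,151,.018),'FL':(14,68,.008),'FR':(217,172,.008)}
for k,(u,v,z) in Q.items(): print('side',k,np.round(onz("side",(u/2.6+190,v/2.6+155),z),4))
```

```text
cams [array([ 0.412, -0.027,  0.903]), array([-0.074, -0.556,  0.534])]
red [np.int32(245), np.int32(141), np.int32(407), np.int32(249)] [[374, 190, 18, 18], [370, 216, 15, 10]] lid z62 [ 0.5293 -0.1574  0.06  ] ticket [ 0.4817 -0.1495  0.013 ] [ 0.4817 -0.1545  0.013 ] tri lid [ 0.5297 -0.158   0.0598]
yellow [np.int32(248), np.int32(139), np.int32(356), np.int32(189)] [[348, 187, 18, 18], [345, 214, 15, 10]] lid z62 [ 0.5376 -0.0973  0.06  ] ticket [ 0.4878 -0.0881  0.013 ] [ 0.4878 -0.0934  0.013 ] tri lid [ 0.5384 -0.0982  0.061 ]
green [np.int32(234), np.int32(133), np.int32(423), np.int32(247)] [[399, 191, 17, 18], [396, 218, 15, 9]] lid z62 [ 0.5245 -0.2144  0.06  ] ticket [ 0.4761 -0.2119  0.013 ] [ 0.4755 -0.216   0.013 ] tri lid [ 0.525  -0.2149  0.0611]
blue [np.int32(220), np.int32(122), np.int32(68), np.int32(476), np.int32(280)] [[429, 193, 18, 16], [421, 220, 15, 9]] lid z62 [ 0.5201 -0.2842  0.06  ] ticket [ 0.4698 -0.2729  0.013 ] [ 0.5808 -0.2573  0.013 ] tri lid [ 0.5056 -0.2509  0.1633]
BL [0.5527 0.3095 0.018 ]
BR [0.5505 0.0593 0.018 ]
WL [0.489  0.3083 0.018 ]
WR [0.4837 0.0569 0.018 ]
FL [0.4572 0.3106 0.008 ]
FR [0.4522 0.0584 0.008 ]
side L [0.5482 0.3022 0.018 ]
side BR [0.5438 0.0469 0.018 ]
side WL [0.4824 0.2932 0.018 ]
side WR [0.4782 0.0492 0.018 ]
side FL [0.4545 0.2976 0.008 ]
side FR [0.4567 0.0548 0.008 ]
```

Both views agree on the order. The top view gives every pot and bay position in one consistent frame, so I use only relative top-view numbers. The first move goes above yellow.

```bash
cat >> h.py <<'E'
from scipy.spatial.transform import Rotation as Rt
def pose():
    s=observe();q=s["orientation"];R=Rt.from_quat([q[1],q[2],q[3],q[0]]).as_matrix()
    return s,np.array(s["ee_pos"]),R
def plan(target,phi,N,start=None):
    """N equal rows from the present pose to target, jaws along (cos phi, sin phi)"""
    s,p,R=pose()
    f=np.arctan2(R[1,1],R[0,1]); tilt=np.degrees(np.arccos(-R[2,2]))
    print("t",round(s["time"],2),"p",np.round(p,4),"phi",round(f,4),"tilt",round(tilt,2),"w",round(s["width"],4),"q",np.round(s["qpos"],2),"F",np.round(s["force"],1))
    th=-(phi-f)/N; d=(np.array(target)-p)/N
    for i in range(N):
        a=f-th*i; x=np.array([-np.sin(a),np.cos(a),0]);y=np.array([np.cos(a),np.sin(a),0])
        print(i,np.round([100*d@x,100*d@y,-100*d[2]],2),"turn z",round(np.degrees(th),2))
E
python3 -c "
from h import *
plan([.5376,-.0973,.15],-.097,16)"
```

```text
t 0.1 p [ 0.1806 -0.6238  0.2414] phi -1.2889 tilt 0.1 w 0.0855 q [ 1.19  0.4   0.05  1.54 -0.02  1.21 -0.05] F [-1.2 -0.2  0.4]
0 [ 3.06 -2.54  0.57] turn z -4.27
1 [ 3.24 -2.31  0.57] turn z -4.27
2 [ 3.4  -2.06  0.57] turn z -4.27
3 [ 3.55 -1.8   0.57] turn z -4.27
4 [ 3.67 -1.53  0.57] turn z -4.27
5 [ 3.77 -1.25  0.57] turn z -4.27
6 [ 3.86 -0.97  0.57] turn z -4.27
7 [ 3.92 -0.68  0.57] turn z -4.27
8 [ 3.96 -0.39  0.57] turn z -4.27
9 [ 3.97 -0.09  0.57] turn z -4.27
10 [3.97 0.21 0.57] turn z -4.27
11 [3.94 0.5  0.57] turn z -4.27
12 [3.9  0.79 0.57] turn z -4.27
13 [3.83 1.08 0.57] turn z -4.27
14 [3.74 1.36 0.57] turn z -4.27
15 [3.62 1.64 0.57] turn z -4.27
```

Emit:
carry_out(
  targets=[0,3.1,-2.5,0.5,0,0,-4.3,0,3.2,-2.3,0.5,0,0,-4.3,0,3.4,-2.1,0.5,0,0,-4.3,0,3.5,-1.8,0.5,0,0,-4.3,0,3.7,-1.5,0.5,0,0,-4.3,0,3.8,-1.2,0.5,0,0,-4.3,0,3.9,-1.0,0.5,0,0,-4.3,0,3.9,-0.7,0.5,0,0,-4.3],
)

```text
time: 0.9
ee_pos: [0.3596, -0.3592, 0.2019]
orientation: [-0.0, 0.904, 0.428, -0.0]
force: [2.3, -1.3, 0.1]
width: 0.0855
```

```bash
python3 -c "
from h import *
plan([.5376,-.0973,.15],-.097,8)"
```

```text
t 0.9 p [ 0.3596 -0.3592  0.2019] phi -0.6854 tilt 0.02 w 0.0855 q [ 0.88  0.19 -0.21  1.91  0.04  1.04 -0.03] F [ 2.3 -1.3  0.1]
0 [ 3.94 -0.35  0.65] turn z -4.21
1 [ 3.96 -0.06  0.65] turn z -4.21
2 [3.95 0.23 0.65] turn z -4.21
3 [3.92 0.52 0.65] turn z -4.21
4 [3.87 0.81 0.65] turn z -4.21
5 [3.8  1.09 0.65] turn z -4.21
6 [3.71 1.37 0.65] turn z -4.21
7 [3.6  1.64 0.65] turn z -4.21
```

Emit:
carry_out(
  targets=[0,3.9,-0.3,0.6,0,0,-4.2,0,4.0,0,0.6,0,0,-4.2,0,4.0,0.2,0.6,0,0,-4.2,0,3.9,0.5,0.6,0,0,-4.2,0,3.9,0.8,0.6,0,0,-4.2,0,3.8,1.1,0.7,0,0,-4.2,0,3.7,1.4,0.7,0,0,-4.2,0,3.6,1.6,0.7,0,0,-4.2],
)

```text
time: 1.7
ee_pos: [0.5391, -0.0986, 0.1508]
orientation: [-0.0, 0.741, 0.671, -0.0]
force: [0.1, -0.8, -0.6]
width: 0.0854
```

Emit:
carry_out(
  targets=[0,0,0,0,0,0,0],
)

```text
time: 1.8
ee_pos: [0.5408, -0.0929, 0.1505]
orientation: [-0.001, 0.739, 0.674, 0.002]
force: [-0.4, -0.2, -0.2]
width: 0.0855
```

```bash
python3 -c "
from h import *
for n in('top','side'): cv2.imwrite(f'pics/{n}1.png',read_camera(n)[:,:,::-1])
plan([.5376,-.0973,.038],-.097,4)
print(proj('top',np.array([.5376,-.0973,.06])))
"
```

```text
t 1.9 p [ 0.5385 -0.0989  0.1507] phi -0.1001 tilt 0.08 w 0.0852 q [ 0.49  0.34 -0.47  1.87  0.18  0.98 -0.16] F [-0.2  0.2  0.5]
0 [ 0.04 -0.03  2.82] turn z -0.04
1 [ 0.04 -0.03  2.82] turn z -0.04
2 [ 0.04 -0.03  2.82] turn z -0.04
3 [ 0.04 -0.03  2.82] turn z -0.04
[356.18013231 195.41273783]
```

View pics/top1.png

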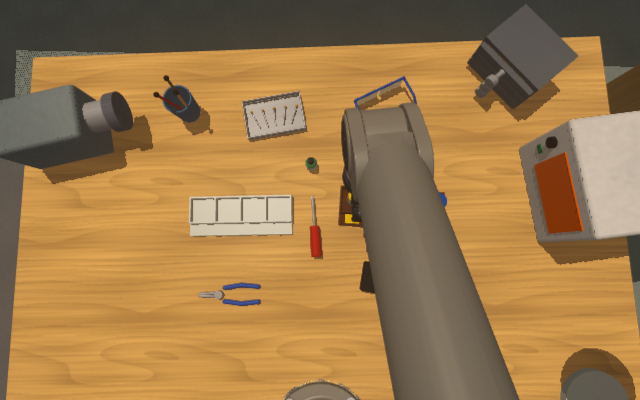

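View pics/side1.png

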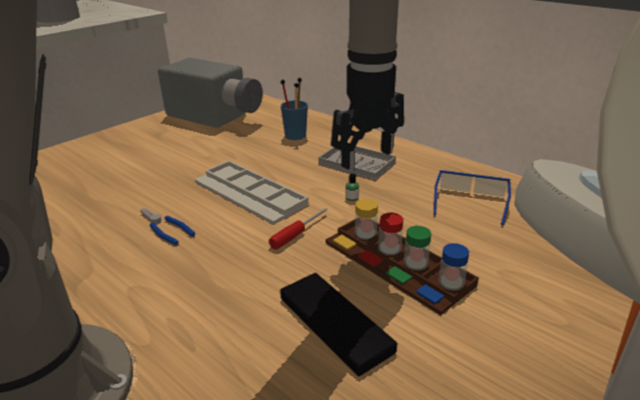

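```bash
python3 -c "
from h import *
for P in ([.5376,-.0973,.053],[.5293,-.1574,.053],[.5385,-.0975,.152],[.5385+.0425,-.0975-.004,.152],[.5385-.0425,-.0975+.004,.152]): print(P,proj('side',np.array(P)))
s=cv2.imread('pics/side1.png')[100:220,310:430];cv2.imwrite('pics/side1z.png',cv2.resize(s,None,fx=5,fy=5,interpolation=cv2.INTER_CUBIC))
"
```

```text
[0.5376, -0.0973, 0.053] [364.45601336 211.73026734]
[0.5293, -0.1574, 0.053] [389.58815034 226.12759345]
[0.5385, -0.0975, 0.152] [366.60965838 161.35841753]
[0.581, -0.1015, 0.152] [383.65712754 153.57821056]
[0.496, -0.0935, 0.152] [348.5471085  169.60189197]
```

View pics/side1z.png

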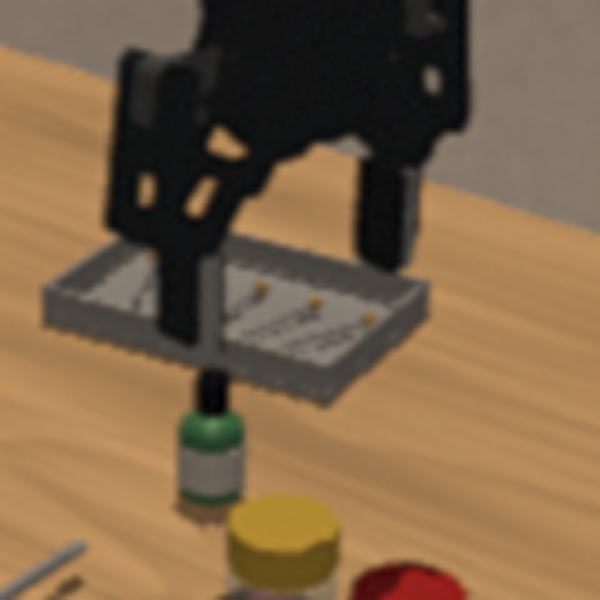

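The top view is blocked by the arm. In the side view the jaws' midpoint is at about (367,160), straight above the yellow lid at (366,208), and matches the projection to about 1 px. I descend and grip.

Emit:
carry_out(
  targets=[0,0,0,2.8,0,0,0,0,0,0,2.8,0,0,0,0,0,0,2.8,0,0,0,0,0,0,1.8,0,0,0,0,0,0,1.0,0,0,0,0,0,0,0,0,0,0],
)

```text
time: 2.5
ee_pos: [0.5372, -0.1012, 0.0382]
orientation: [-0.001, 0.743, 0.669, -0.001]
force: [-0.6, 0.8, 0.1]
width: 0.0855
```

Emit:
carry_out(
  targets=[1,0,0,0,0,0,0,1,0,0,0,0,0,0,1,0,0,0,0,0,0,1,0,0,0,0,0,0,1,0,0,0,0,0,0,1,0,0,0,0,0,0,1,0,0,0,0,0,0],
)

```text
time: 3.2
ee_pos: [0.5398, -0.1001, 0.0405]
orientation: [0.001, 0.742, 0.67, 0.001]
force: [-1.1, -0.6, 6.8]
width: 0.039
```

```bash
python3 -c "
from h import *
cv2.imwrite('pics/side2.png',read_camera('side')[100:300,280:500,::-1].repeat(3,0).repeat(3,1))
plan([.5376,-.0973,.15],-.097,1)
"
```

```text
t 3.25 p [ 0.5397 -0.1001  0.0405] phi -0.1022 tilt 0.13 w 0.0386 q [ 0.44  0.49 -0.42  1.95  0.28  0.76 -0.24] F [-0.9 -0.3  7. ]
0 [  0.26  -0.24 -10.95] turn z -0.3
```

View pics/side2.png

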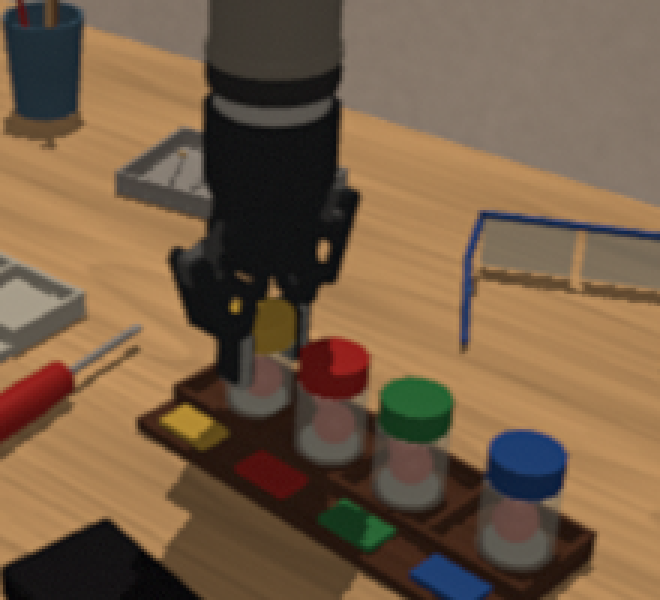

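Gripped at a width of 39 mm with the pot upright. A mild 7 N came from the pads swinging forward. I lift and carry.

Emit:
carry_out(
  targets=[1,0,0,-1,0,0,0,1,0,0,-2,0,0,0,1,0,0,-2.5,0,0,0,1,0,0,-2.5,0,0,0,1,0,0,-2,0,0,0,1,0,0,-1,0,0,0],
)

```text
time: 3.85
ee_pos: [0.5396, -0.0998, 0.1515]
orientation: [0.001, 0.742, 0.67, 0.001]
force: [-0.1, -0.7, -0.8]
width: 0.0387
```

```bash
python3 -c "
from h import *
plan([.5175,.0882,.148],-.016,7)
"
```

```text
t 3.85 p [ 0.5396 -0.0998  0.1515] phi -0.102 tilt 0.18 w 0.0387 q [ 0.49  0.33 -0.47  1.87  0.18  0.97 -0.16] F [-0.1 -0.7 -0.8]
0 [ 2.64 -0.59  0.05] turn z -0.7
1 [ 2.65 -0.55  0.05] turn z -0.7
2 [ 2.65 -0.52  0.05] turn z -0.7
3 [ 2.66 -0.49  0.05] turn z -0.7
4 [ 2.67 -0.46  0.05] turn z -0.7
5 [ 2.67 -0.42  0.05] turn z -0.7
6 [ 2.68 -0.39  0.05] turn z -0.7
```

Emit:
carry_out(
  targets=[1,1.3,-0.3,0,0,0,-0.7,1,2.7,-0.6,0,0,0,-0.7,1,2.7,-0.5,0,0,0,-0.7,1,2.7,-0.5,0,0,0,-0.7,1,2.7,-0.5,0,0,0,-0.7,1,2.7,-0.5,0,0,0,-0.7,1,2.6,-0.4,0,0,0,-0.7,1,1.3,-0.2,0,0,0,0],
)

```text
time: 4.65
ee_pos: [0.513, 0.0925, 0.1482]
orientation: [-0.001, 0.711, 0.703, -0.0]
force: [-0.0, -0.1, 0.2]
width: 0.0392
```

Emit:
carry_out(
  targets=[1,0,0,0,0,0,0,1,0,0,0,0,0,0],
)

```text
time: 4.85
ee_pos: [0.5146, 0.088, 0.1487]
orientation: [0.0, 0.713, 0.701, -0.001]
force: [-0.0, 0.0, 0.3]
width: 0.0389
```

```bash
python3 -c "
from h import *
cv2.imwrite('pics/side3.png',read_camera('side')[:,:,::-1])
cv2.imwrite('pics/top3.png',read_camera('top')[:,:,::-1])
plan([.5175,.0882,.042],-.016,4)
"
```

```text
t 4.95 p [0.515  0.0871 0.1489] phi -0.0191 tilt 0.07 w 0.0389 q [ 0.23  0.31 -0.57  1.93  0.2   0.96 -0.45] F [ 0.4 -0.8 -1.3]
0 [0.03 0.06 2.67] turn z -0.04
1 [0.03 0.06 2.67] turn z -0.04
2 [0.03 0.06 2.67] turn z -0.04
3 [0.03 0.06 2.67] turn z -0.04
```

View pics/side3.png

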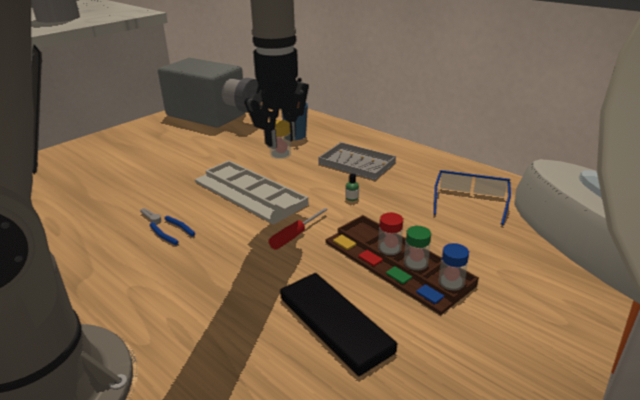

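View pics/top3.png

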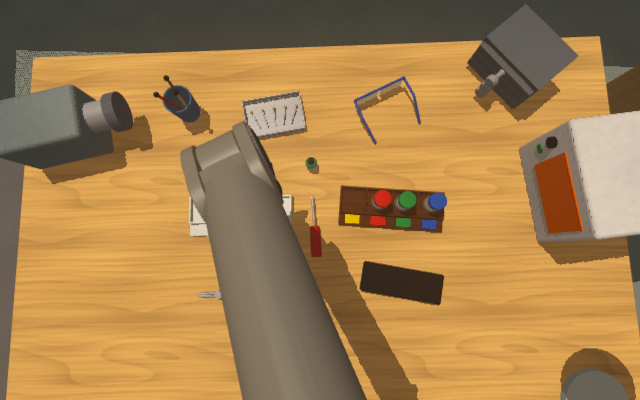

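```bash
python3 -c "
from h import *
for z in(.1489-.0325,.1489-.0325+.031,.008,.018): print(z,proj('side',np.array([.515,.0899,z])))
a=cv2.imread('pics/side3.png');b=cv2.imread('pics/side0.png')
cv2.imwrite('pics/side3z.png',np.hstack([cv2.resize(i[100:230,220:330],None,fx=3.6,fy=3.6,interpolation=cv2.INTER_CUBIC) for i in(a,b)]))
"
```

```text
0.1164 [279.62357261 153.60761693]
0.1474 [278.68314018 138.51112259]
0.008 [282.68094905 202.68681134]
0.018 [282.41296561 198.38494939]
```

View pics/side3z.png

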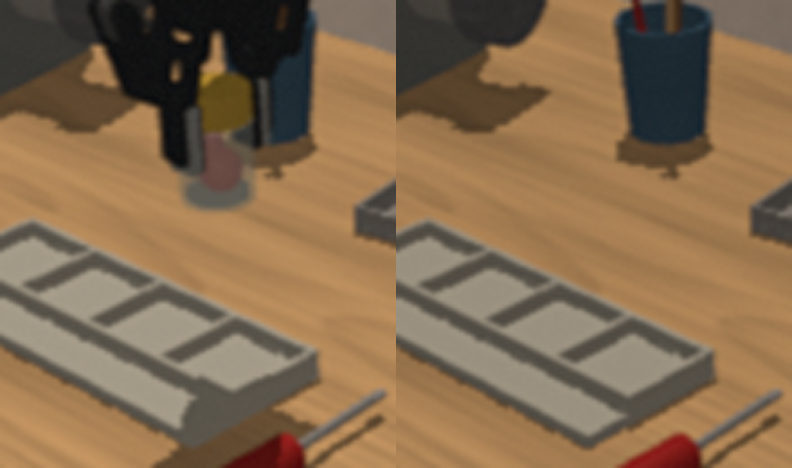

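```bash
cat >> h.py <<'E'
def rackpts(c,psi):
    R=np.array([[np.cos(psi),-np.sin(psi)],[np.sin(psi),np.cos(psi)]])
    L=[]
    for j in(93,31,-31,-93):
        L.append([(x,j+y,18) for x,y in((29,29),(29,-29),(-29,-29),(-29,29))])
    L.append([(33,126,18),(33,-126,18),(-33,-126,18),(-33,126,18)])
    return [np.array([list(R@[p[0]/1e3,p[1]/1e3]+np.array(c))+[p[2]/1e3] for p in q]) for q in L]
def overlay(img,n,polys,roi,f,fn,col=(255,0,0)):
    x0,y0,x1,y1=roi;z=cv2.resize(img[y0:y1,x0:x1],None,fx=f,fy=f,interpolation=cv2.INTER_CUBIC).copy()
    for q in polys:
        uv=np.array([proj(n,p) for p in q]);uv=((uv-[x0,y0]+.5)*f-.5)
        cv2.polylines(z,[np.round(uv).astype(np.int32)],True,col,1)
    cv2.imwrite(fn,z[:,:,::-1])
E
python3 -c "
from h import *
t=cv2.imread('pics/top0.png')[:,:,::-1];s=cv2.imread('pics/side0.png')[:,:,::-1]
P=rackpts((.519,.184),-.016)
overlay(t,'top',P,(180,185,300,245),6,'pics/ot.png');overlay(s,'side',P,(190,155,315,230),6,'pics/os.png')"
```

```text
(no output)
```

View pics/ot.png

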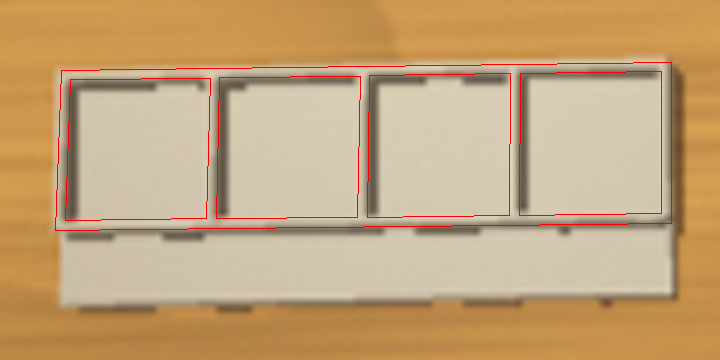

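View pics/os.png

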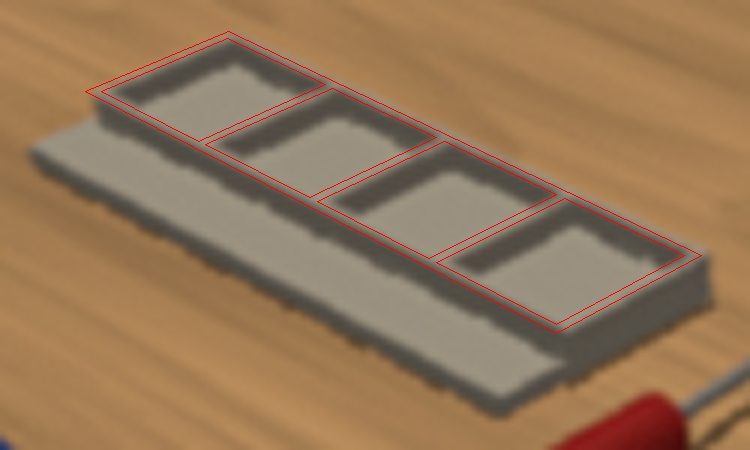

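The projected rack model fits the top view to within a pixel and is about 1 px off in the side view, with the same bias as the lids. So the placement is right, and I lower and release.

Emit:
carry_out(
  targets=[1,0,0.2,2,0,0,0,1,0,0,2.5,0,0,0,1,0,0,2.5,0,0,0,1,0,0,2,0,0,0,1,0,0,1,0,0,0,1,0,0,0.5,0,0,0,1,0,0,0.2,0,0,0,1,0,0,0,0,0,0],
)

```text
time: 5.75
ee_pos: [0.5175, 0.0887, 0.0428]
orientation: [0.0, 0.713, 0.701, 0.0]
force: [0.6, 0.1, 0.2]
width: 0.0388
```

```bash
python3 -c "
from h import *
plan([.5175,.0882,.0405],-.016,1)
cv2.imwrite('pics/side4.png',read_camera('side')[100:230,190:400,::-1].repeat(3,0).repeat(3,1))
"
```

```text
t 5.75 p [0.5175 0.0887 0.0428] phi -0.0171 tilt 0.07 w 0.0388 q [ 0.17  0.46 -0.51  2.    0.33  0.75 -0.56] F [0.6 0.1 0.2]
0 [-0.05 -0.    0.23] turn z -0.06
```

View pics/side4.png

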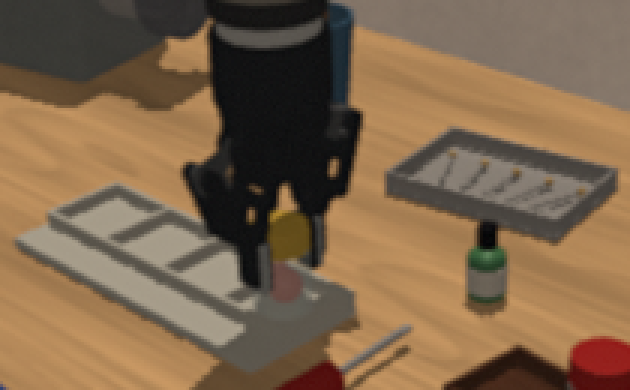

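The yellow pot is in the rightmost bay about 2 mm above the floor. I lower another 2 mm, open slowly and rise.

Emit:
carry_out(
  targets=[1,0,0,0.2,0,0,0,1,0,0,0,0,0,0],
)

```text
time: 6.0
ee_pos: [0.5171, 0.0889, 0.0406]
orientation: [0.0, 0.713, 0.701, 0.0]
force: [-0.2, 0.4, -1.0]
width: 0.0387
```

Emit:
carry_out(
  targets=[0.5,0,0,0,0,0,0,0.4,0,0,0,0,0,0,0.3,0,0,0,0,0,0,0,0,0,0,0,0,0,0,0,0,0,0,0,0,0,0,0,0,0,0,0],
)

```text
time: 6.6
ee_pos: [0.5169, 0.0889, 0.0403]
orientation: [0.0, 0.713, 0.701, -0.0]
force: [-0.6, -0.1, -0.2]
width: 0.0854
```

Emit:
carry_out(
  targets=[0,0,0,-1,0,0,0,0,0,0,-3,0,0,0,0,0,0,-3,0,0,0,0,0,0,-3,0,0,0,0,0,0,-1,0,0,0],
)

```text
time: 7.1
ee_pos: [0.5189, 0.0896, 0.154]
orientation: [0.002, 0.713, 0.701, 0.002]
force: [0.6, -0.2, 0.2]
width: 0.0853
```

```bash
python3 -c "
from h import *
cv2.imwrite('pics/side5.png',read_camera('side')[100:230,190:400,::-1].repeat(3,0).repeat(3,1))
plan([.5303,-.1595,.15],-.097,8)
"
```

```text
t 7.15 p [0.5191 0.0895 0.1541] phi -0.0167 tilt 0.37 w 0.0853 q [ 0.23  0.31 -0.58  1.92  0.2   0.97 -0.45] F [ 0.4 -0.1  0.6]
0 [-3.11  0.19  0.05] turn z 0.57
1 [-3.11  0.22  0.05] turn z 0.57
2 [-3.11  0.25  0.05] turn z 0.57
3 [-3.1   0.29  0.05] turn z 0.57
4 [-3.1   0.32  0.05] turn z 0.57
5 [-3.1   0.35  0.05] turn z 0.57
6 [-3.09  0.38  0.05] turn z 0.57
7 [-3.09  0.41  0.05] turn z 0.57
```

View pics/side5.png

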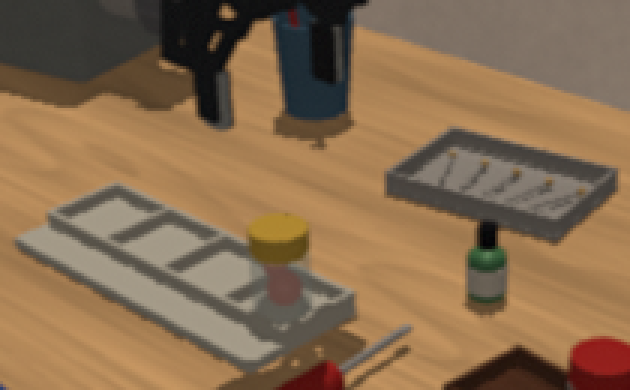

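The yellow pot stands upright in the rightmost bay, with its lid at zoom (279,240). Next is red.

Emit:
carry_out(
  targets=[0,-2.5,0.2,0,0,0,0.6,0,-3.5,0.2,0,0,0,0.6,0,-3.5,0.3,0,0,0,0.6,0,-3.5,0.3,0,0,0,0.6,0,-3.5,0.3,0,0,0,0.6,0,-3.5,0.3,0,0,0,0.6,0,-3.0,0.4,0,0,0,0.6,0,-1.9,0.4,0,0,0,0.6],
)

```text
time: 7.95
ee_pos: [0.5267, -0.164, 0.1491]
orientation: [-0.001, 0.743, 0.669, -0.001]
force: [-0.6, 0.1, 0.5]
width: 0.0849
```

Emit:
carry_out(
  targets=[0,0,0,0,0,0,0,0,0,0,0,0,0,0],
)

```text
time: 8.15
ee_pos: [0.5278, -0.1599, 0.1497]
orientation: [-0.001, 0.741, 0.671, 0.0]
force: [-0.5, 0.3, 0.8]
width: 0.0852
```

```bash
python3 -c "
from h import *
cv2.imwrite('pics/side6.png',read_camera('side')[100:300,280:500,::-1].repeat(3,0).repeat(3,1))
plan([.5300,-.1585,.042],-.097,1)
"
```

```text
t 8.2 p [ 0.5279 -0.1591  0.1499] phi -0.0981 tilt 0.09 w 0.0851 q [ 0.58  0.34 -0.45  1.87  0.17  0.97 -0.04] F [ 0.1  0.5 -0.4]
0 [ 0.08  0.2  10.79] turn z -0.06
```

View pics/side6.png

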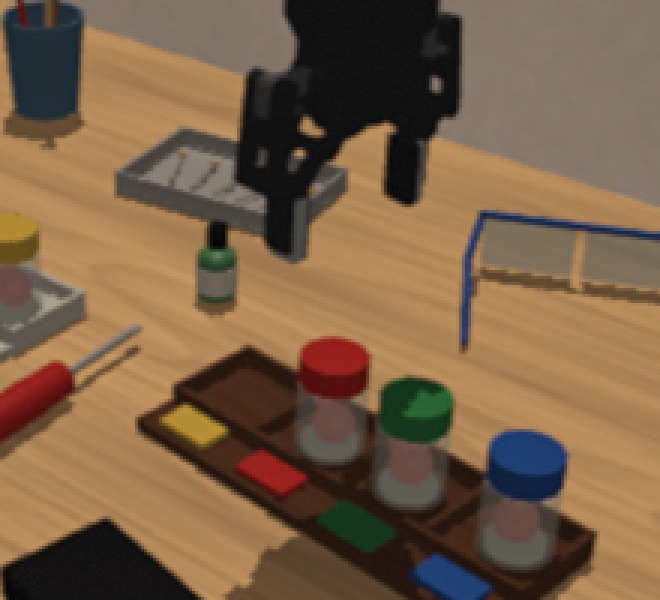

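The jaws' midpoint at zoom (346,228) sits over the red lid at (334,368), apart from a couple of mm. I descend with a small shift.

Emit:
carry_out(
  targets=[0,0.2,0.1,2.5,0,0,0,0,0,0,3,0,0,0,0,0,0,2.8,0,0,0,0,0,0,1.6,0,0,0,0,0,0,1.0,0,0,0,0,0,0,0,0,0,0],
)

```text
time: 8.8
ee_pos: [0.5284, -0.1574, 0.0402]
orientation: [-0.001, 0.741, 0.672, -0.0]
force: [0.0, 0.5, -0.1]
width: 0.0855
```

Emit:
carry_out(
  targets=[1,0,0,0,0,0,0,1,0,0,0,0,0,0,1,0,0,0,0,0,0,1,0,0,0,0,0,0,1,0,0,0,0,0,0,1,0,0,0,0,0,0,1,0,0,0,0,0,0],
)

```text
time: 9.5
ee_pos: [0.5302, -0.1595, 0.0425]
orientation: [0.001, 0.742, 0.671, 0.0]
force: [-0.4, -0.6, 5.8]
width: 0.0385
```

Emit:
carry_out(
  targets=[1,0,0,-1,0,0,0,1,0,0,-2,0,0,0,1,0,0,-2.5,0,0,0,1,0,0,-2.5,0,0,0,1,0,0,-2,0,0,0,1,0,0,-1,0,0,0],
)

```text
time: 10.1
ee_pos: [0.53, -0.1594, 0.1535]
orientation: [0.001, 0.742, 0.671, 0.001]
force: [0.1, -0.3, -0.3]
width: 0.0389
```

```bash
python3 -c "
from h import *
cv2.imwrite('pics/side7.png',read_camera('side')[100:300,280:500,::-1].repeat(3,0).repeat(3,1))
plan([.5185,.1515,.15],-.016,10)
"
```

```text
t 10.15 p [ 0.5305 -0.1596  0.1542] phi -0.1005 tilt 0.26 w 0.0388 q [ 0.58  0.34 -0.45  1.86  0.17  0.98 -0.04] F [0.8 0.5 0.8]
0 [ 3.08 -0.43  0.04] turn z -0.48
1 [ 3.09 -0.41  0.04] turn z -0.48
2 [ 3.09 -0.38  0.04] turn z -0.48
3 [ 3.09 -0.35  0.04] turn z -0.48
4 [ 3.1  -0.33  0.04] turn z -0.48
5 [ 3.1  -0.3   0.04] turn z -0.48
6 [ 3.1  -0.27  0.04] turn z -0.48
7 [ 3.1  -0.25  0.04] turn z -0.48
8 [ 3.11 -0.22  0.04] turn z -0.48
9 [ 3.11 -0.2   0.04] turn z -0.48
```

View pics/side7.png

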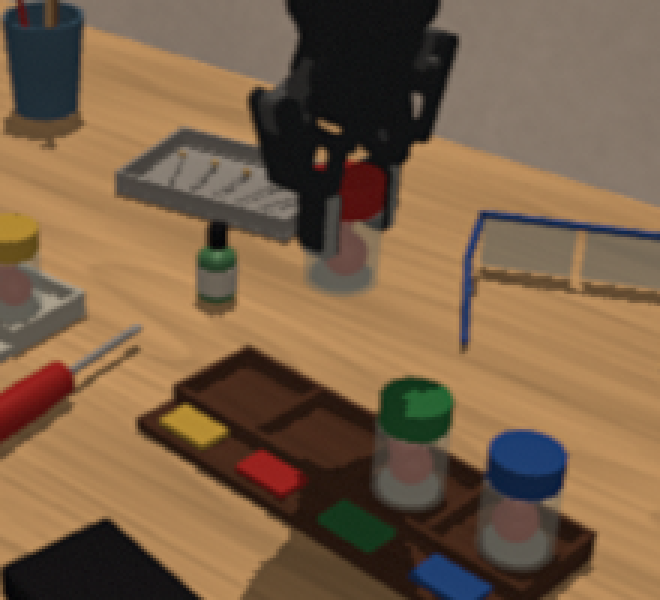

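Emit:
carry_out(
  targets=[1,2,-0.4,0,0,0,-0.5,1,3.7,-0.5,0,0,0,-0.6,1,3.7,-0.5,0,0,0,-0.6,1,3.7,-0.4,0,0,0,-0.6,1,3.7,-0.3,0,0,0,-0.6,1,3.7,-0.3,0,0,0,-0.6,1,3.7,-0.3,0,0,0,-0.6,1,3.2,-0.2,0,0,0,-0.6],
)

```text
time: 10.95
ee_pos: [0.5154, 0.1194, 0.15]
orientation: [-0.001, 0.712, 0.702, -0.001]
force: [0.6, 0.6, -0.7]
width: 0.039
```

Emit:
carry_out(
  targets=[1,2.3,-0.2,0,0,0,0,1,1.2,-0.1,0,0,0,0,1,0,0,0,0,0,0,1,0,0,0,0,0,0],
)

```text
time: 11.35
ee_pos: [0.5148, 0.1501, 0.1505]
orientation: [0.0, 0.714, 0.7, -0.001]
force: [0.2, -0.5, -0.4]
width: 0.0387
```

```bash
python3 -c "
from h import *
cv2.imwrite('pics/side8.png',read_camera('side')[80:240,180:400,::-1].repeat(3,0).repeat(3,1))
plan([.5185,.151,.0425],-.016,1)
"
```

```text
t 11.4 p [0.5151 0.1495 0.1507] phi -0.0202 tilt 0.11 w 0.039 q [ 0.13  0.34 -0.6   1.9   0.23  0.98 -0.59] F [ 0.3 -0.5 -1.6]
0 [ 0.16  0.33 10.82] turn z -0.24
```

View pics/side8.png

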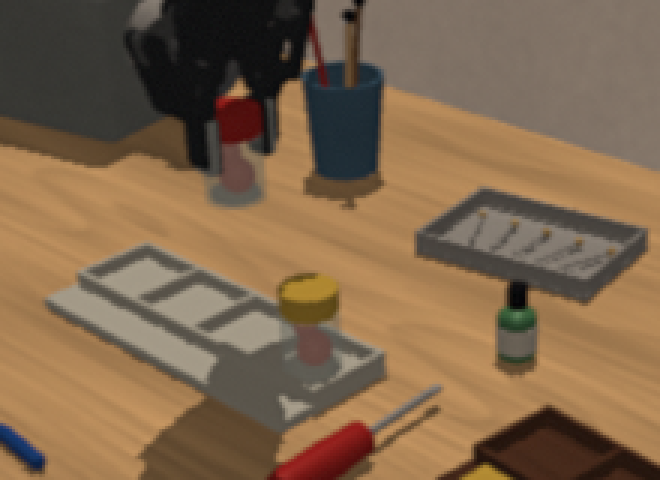

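The red pot hangs upright over the second bay from the right. I lower and release.

Emit:
carry_out(
  targets=[1,0.1,0.3,2,0,0,0,1,0,0,2.5,0,0,0,1,0,0,2.5,0,0,0,1,0,0,2,0,0,0,1,0,0,1,0,0,0,1,0,0,0.6,0,0,0,1,0,0,0,0,0,0,1,0,0,0,0,0,0],
)

```text
time: 12.2
ee_pos: [0.5191, 0.1521, 0.046]
orientation: [0.0, 0.714, 0.7, 0.001]
force: [0.1, -0.5, -0.4]
width: 0.0386
```

```bash
python3 -c "
from h import *
cv2.imwrite('pics/side9.png',read_camera('side')[80:240,180:400,::-1].repeat(3,0).repeat(3,1))
plan([.5185,.151,.0425],-.016,1)
"
```

```text
t 12.25 p [0.5192 0.1523 0.0462] phi -0.0186 tilt 0.11 w 0.039 q [ 0.07  0.49 -0.54  1.97  0.35  0.78 -0.69] F [ 0.5  0.1 -0.7]
0 [-0.13 -0.07  0.37] turn z -0.15
```

View pics/side9.png

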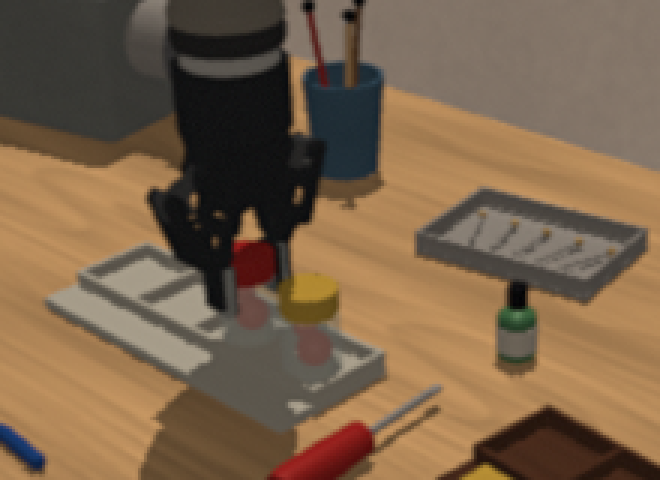

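Emit:
carry_out(
  targets=[1,-0.1,0,0.3,0,0,0,1,0,0,0.1,0,0,0,1,0,0,0,0,0,0],
)

```text
time: 12.55
ee_pos: [0.519, 0.1512, 0.0425]
orientation: [0.001, 0.714, 0.701, 0.0]
force: [-1.2, -0.0, 6.4]
width: 0.039
```

Emit:
carry_out(
  targets=[0.5,0,0,0,0,0,0,0.4,0,0,0,0,0,0,0.3,0,0,0,0,0,0,0,0,0,0,0,0,0,0,0,0,0,0,0,0,0,0,0,0,0,0,0],
)

```text
time: 13.15
ee_pos: [0.5183, 0.1512, 0.0412]
orientation: [0.0, 0.714, 0.701, -0.0]
force: [0.3, 0.0, 0.4]
width: 0.0858
```

Emit:
carry_out(
  targets=[0,0,0,-1,0,0,0,0,0,0,-3,0,0,0,0,0,0,-3,0,0,0,0,0,0,-3,0,0,0,0,0,0,-0.8,0,0,0],
)

```text
time: 13.65
ee_pos: [0.5205, 0.1523, 0.1533]
orientation: [0.002, 0.714, 0.701, 0.003]
force: [0.2, -0.4, -0.1]
width: 0.0853
```

```bash
python3 -c "
from h import *
cv2.imwrite('pics/side10.png',read_camera('side')[80:240,180:400,::-1].repeat(3,0).repeat(3,1))
plan([.5255,-.215,.15],-.097,10)
"
```

```text
t 13.7 p [0.5203 0.152  0.1529] phi -0.0184 tilt 0.36 w 0.0852 q [ 0.13  0.34 -0.6   1.89  0.23  0.98 -0.59] F [-0.  -0.4  1.5]
0 [-3.67  0.12  0.03] turn z 0.45
1 [-3.67  0.15  0.03] turn z 0.45
2 [-3.67  0.18  0.03] turn z 0.45
3 [-3.67  0.21  0.03] turn z 0.45
4 [-3.66  0.24  0.03] turn z 0.45
5 [-3.66  0.26  0.03] turn z 0.45
6 [-3.66  0.29  0.03] turn z 0.45
7 [-3.66  0.32  0.03] turn z 0.45
8 [-3.65  0.35  0.03] turn z 0.45
9 [-3.65  0.38  0.03] turn z 0.45
```

View pics/side10.png

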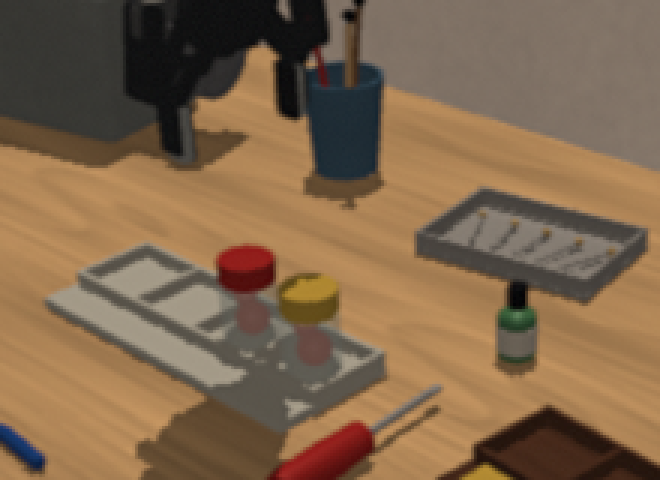

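Red stands flat in the second bay from the right, with its lid at zoom (246,270). Next is green.

Emit:
carry_out(
  targets=[0,-2.5,0.1,0,0,0,0.4,0,-4.2,0.2,0,0,0,0.5,0,-4.2,0.2,0,0,0,0.5,0,-4.2,0.3,0,0,0,0.5,0,-4.2,0.3,0,0,0,0.5,0,-4.2,0.3,0,0,0,0.5,0,-4.2,0.4,0,0,0,0.5,0,-4.2,0.4,0,0,0,0.6],
)

```text
time: 14.5
ee_pos: [0.5236, -0.1701, 0.1482]
orientation: [-0.001, 0.738, 0.675, -0.001]
force: [0.3, 0.4, -0.1]
width: 0.0856
```

Emit:
carry_out(
  targets=[0,-3.0,0.3,0,0,0,0.5,0,-1.7,0.2,0,0,0,0,0,0,0,0,0,0,0,0,0,0,0,0,0,0],
)

```text
time: 14.9
ee_pos: [0.5253, -0.2138, 0.1487]
orientation: [-0.001, 0.74, 0.673, 0.0]
force: [0.6, -0.3, -1.1]
width: 0.0852
```

```bash
python3 -c "
from h import *
cv2.imwrite('pics/side11.png',read_camera('side')[100:300,280:500,::-1].repeat(3,0).repeat(3,1))
plan([.5255,-.215,.042],-.097,1)
"
```

```text
t 14.95 p [ 0.5256 -0.2131  0.149 ] phi -0.0937 tilt 0.1 w 0.0854 q [ 0.66  0.37 -0.43  1.83  0.18  0.98  0.06] F [0.1 0.4 0.3]
0 [-1.90e-01  1.00e-02  1.07e+01] turn z 0.19
```

View pics/side11.png

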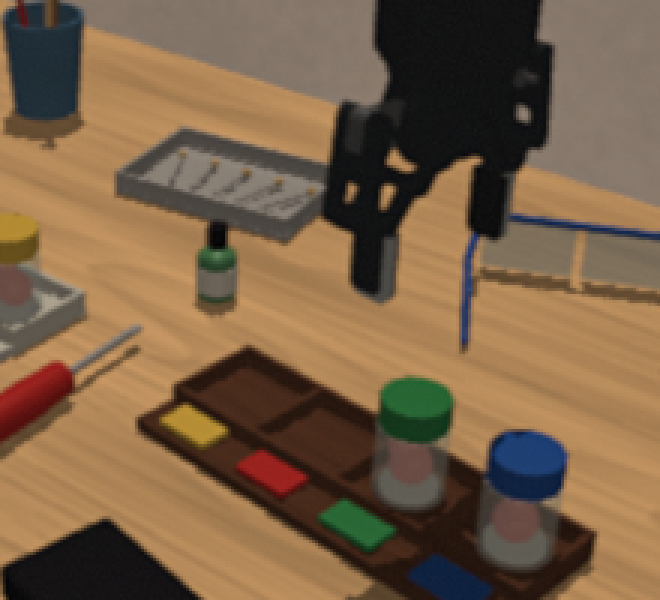

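Emit:
carry_out(
  targets=[0,0,0,2.5,0,0,0,0,0,0,3,0,0,0,0,0,0,2.7,0,0,0,0,0,0,1.6,0,0,0,0,0,0,1.0,0,0,0,0,0,0,0,0,0,0],
)

```text
time: 15.55
ee_pos: [0.5248, -0.2137, 0.0403]
orientation: [-0.001, 0.74, 0.673, -0.0]
force: [-0.1, -0.2, 0.1]
width: 0.0855
```

Emit:
carry_out(
  targets=[1,0,0,0,0,0,0,1,0,0,0,0,0,0,1,0,0,0,0,0,0,1,0,0,0,0,0,0,1,0,0,0,0,0,0,1,0,0,0,0,0,0,1,0,0,0,0,0,0],
)

```text
time: 16.25
ee_pos: [0.5263, -0.2162, 0.0425]
orientation: [0.001, 0.741, 0.672, 0.0]
force: [-0.0, 0.2, 5.9]
width: 0.0391
```

Emit:
carry_out(
  targets=[1,0,0,-1,0,0,0,1,0,0,-2,0,0,0,1,0,0,-2.5,0,0,0,1,0,0,-2.5,0,0,0,1,0,0,-2,0,0,0,1,0,0,-1,0,0,0],
)

```text
time: 16.85
ee_pos: [0.5261, -0.2161, 0.1535]
orientation: [0.001, 0.741, 0.672, 0.001]
force: [0.1, 0.5, -0.8]
width: 0.0391
```

```bash
python3 -c "
from h import *
cv2.imwrite('pics/side12.png',read_camera('side')[100:300,280:500,::-1].repeat(3,0).repeat(3,1))
plan([.5195,.214,.15],-.016,12)
"
```

```text
t 16.9 p [ 0.5266 -0.2163  0.1542] phi -0.097 tilt 0.25 w 0.0389 q [ 0.66  0.36 -0.43  1.82  0.18  0.99  0.06] F [1.4 0.2 0.8]
0 [ 3.56 -0.41  0.04] turn z -0.39
1 [ 3.57 -0.38  0.04] turn z -0.39
2 [ 3.57 -0.36  0.04] turn z -0.39
3 [ 3.57 -0.33  0.04] turn z -0.39
4 [ 3.57 -0.31  0.04] turn z -0.39
5 [ 3.57 -0.29  0.04] turn z -0.39
6 [ 3.58 -0.26  0.04] turn z -0.39
7 [ 3.58 -0.24  0.04] turn z -0.39
8 [ 3.58 -0.21  0.04] turn z -0.39
9 [ 3.58 -0.19  0.04] turn z -0.39
10 [ 3.58 -0.17  0.04] turn z -0.39
11 [ 3.58 -0.14  0.04] turn z -0.39
```

View pics/side12.png

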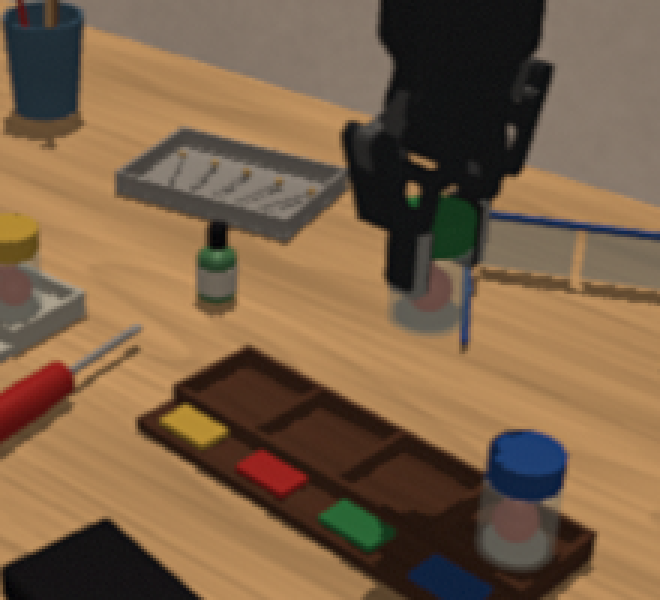

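Green is held upright. I carry it to the third bay from the right.

Emit:
carry_out(
  targets=[1,2,-0.3,0,0,0,-0.4,1,4.2,-0.4,0,0,0,-0.5,1,4.2,-0.4,0,0,0,-0.5,1,4.2,-0.3,0,0,0,-0.5,1,4.2,-0.3,0,0,0,-0.5,1,4.2,-0.3,0,0,0,-0.5,1,4.2,-0.2,0,0,0,-0.5,1,4.2,-0.2,0,0,0,-0.5],
)

```text
time: 17.7
ee_pos: [0.52, 0.1018, 0.1499]
orientation: [-0.001, 0.717, 0.698, -0.001]
force: [0.9, 0.1, -0.8]
width: 0.0388
```

Emit:
carry_out(
  targets=[1,4.2,-0.2,0,0,0,-0.5,1,3.7,-0.2,0,0,0,-0.2,1,2.4,-0.1,0,0,0,0,1,1.2,-0.1,0,0,0,0,1,0,0,0,0,0,0,1,0,0,0,0,0,0],
)

```text
time: 18.3
ee_pos: [0.5182, 0.2128, 0.1505]
orientation: [0.0, 0.713, 0.701, -0.001]
force: [-0.6, 0.0, -0.8]
width: 0.0388
```

```bash
python3 -c "
from h import *
cv2.imwrite('pics/side13.png',read_camera('side')[80:240,180:400,::-1].repeat(3,0).repeat(3,1))
plan([.5195,.213,.0425],-.016,1)
"
```

```text
t 18.35 p [0.5186 0.2121 0.1506] phi -0.0187 tilt 0.13 w 0.0389 q [ 0.03  0.38 -0.62  1.84  0.26  1.   -0.71] F [-0.8 -0.3 -1.4]
0 [ 0.09  0.09 10.81] turn z -0.16
```

View pics/side13.png

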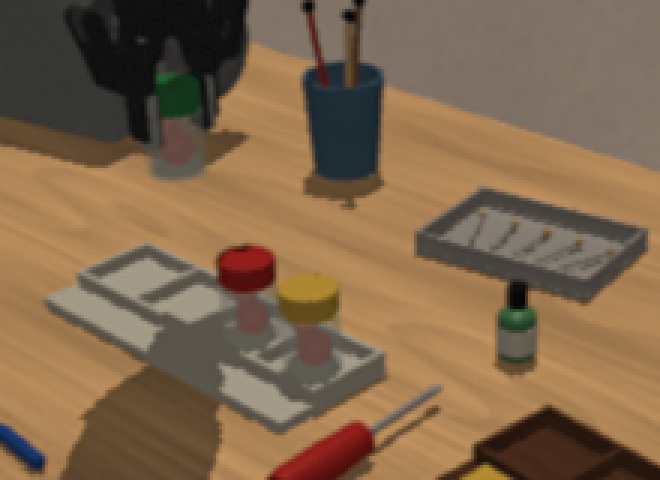

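Emit:
carry_out(
  targets=[1,0,0.1,2,0,0,0,1,0,0,2.5,0,0,0,1,0,0,2.5,0,0,0,1,0,0,2,0,0,0,1,0,0,1,0,0,0,1,0,0,0.6,0,0,0,1,0,0,0.2,0,0,0,1,0,0,0,0,0,0],
)

```text
time: 19.15
ee_pos: [0.5202, 0.2141, 0.0438]
orientation: [0.0, 0.713, 0.701, 0.0]
force: [-1.0, 0.4, -1.3]
width: 0.039
```

```bash
python3 -c "
from h import *
cv2.imwrite('pics/side14.png',read_camera('side')[80:240,180:400,::-1].repeat(3,0).repeat(3,1))
plan([.5195,.213,.0425],-.016,1)
"
```

```text
t 19.2 p [0.5203 0.2143 0.0441] phi -0.017 tilt 0.09 w 0.0389 q [-0.03  0.52 -0.56  1.91  0.38  0.81 -0.81] F [ 1.  -0.1 -0.1]
0 [-0.14 -0.08  0.16] turn z -0.05
```

View pics/side14.png

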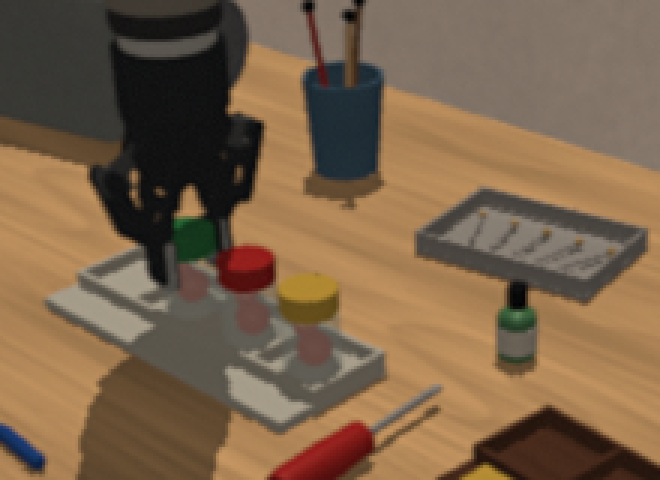

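Green is in its bay about 1–2 mm up. I settle it, open and rise.

Emit:
carry_out(
  targets=[1,-0.1,0,0.2,0,0,0,1,0,0,0,0,0,0],
)

```text
time: 19.4
ee_pos: [0.5205, 0.2139, 0.0425]
orientation: [0.0, 0.713, 0.701, 0.001]
force: [-0.5, -0.1, 3.3]
width: 0.039
```

Emit:
carry_out(
  targets=[0.5,0,0,0,0,0,0,0.4,0,0,0,0,0,0,0.3,0,0,0,0,0,0,0,0,0,0,0,0,0,0,0,0,0,0,0,0,0,0,0,0,0,0,0],
)

```text
time: 20.0
ee_pos: [0.5196, 0.2132, 0.0412]
orientation: [0.0, 0.713, 0.701, -0.0]
force: [0.2, -0.1, 0.6]
width: 0.0855
```

Emit:
carry_out(
  targets=[0,0,0,-1,0,0,0,0,0,0,-3,0,0,0,0,0,0,-3,0,0,0,0,0,0,-3,0,0,0,0,0,0,-0.8,0,0,0],
)

```text
time: 20.5
ee_pos: [0.5216, 0.2146, 0.1534]
orientation: [0.001, 0.713, 0.701, 0.003]
force: [0.9, 0.2, 0.2]
width: 0.0856
```

```bash
python3 -c "
from h import *
cv2.imwrite('pics/side15.png',read_camera('side')[80:240,180:400,::-1].repeat(3,0).repeat(3,1))
plan([.5201,-.2842,.15],-.097,12)
"
```

```text
t 20.55 p [0.5215 0.2144 0.1531] phi -0.0166 tilt 0.37 w 0.0851 q [ 0.03  0.38 -0.62  1.84  0.26  1.   -0.71] F [0.4 0.5 0.9]
0 [-4.15  0.06  0.03] turn z 0.38
1 [-4.15  0.09  0.03] turn z 0.38
2 [-4.15  0.11  0.03] turn z 0.38
3 [-4.15  0.14  0.03] turn z 0.38
4 [-4.15  0.17  0.03] turn z 0.38
5 [-4.15  0.2   0.03] turn z 0.38
6 [-4.15  0.22  0.03] turn z 0.38
7 [-4.15  0.25  0.03] turn z 0.38
8 [-4.15  0.28  0.03] turn z 0.38
9 [-4.14  0.31  0.03] turn z 0.38
10 [-4.14  0.34  0.03] turn z 0.38
11 [-4.14  0.36  0.03] turn z 0.38
```

View pics/side15.png

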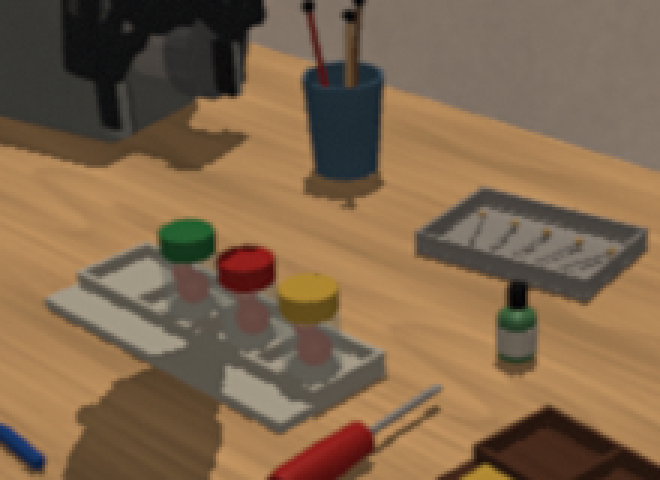

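Green stands flat, with its lid at zoom (188,240). Last is blue.

Emit:
carry_out(
  targets=[0,-2.5,0.1,0,0,0,0.4,0,-4.4,0.1,0,0,0,0.4,0,-4.4,0.2,0,0,0,0.4,0,-4.4,0.2,0,0,0,0.4,0,-4.4,0.2,0,0,0,0.4,0,-4.4,0.2,0,0,0,0.5,0,-4.4,0.3,0,0,0,0.5,0,-4.4,0.3,0,0,0,0.5],
)

```text
time: 21.35
ee_pos: [0.5202, -0.1219, 0.1484]
orientation: [-0.001, 0.734, 0.679, -0.001]
force: [0.5, 0.9, -0.0]
width: 0.085
```

Emit:
carry_out(
  targets=[0,-4.4,0.3,0,0,0,0.5,0,-4.4,0.3,0,0,0,0.5,0,-4.4,0.3,0,0,0,0.1,0,-2.2,0.2,0,0,0,0,0,-1.1,0.1,0,0,0,0,0,0,0,0,0,0,0,0,0,0,0,0,0,0],
)

```text
time: 22.05
ee_pos: [0.5188, -0.2834, 0.1489]
orientation: [-0.001, 0.74, 0.673, 0.0]
force: [0.5, 0.3, 0.0]
width: 0.0853
```

```bash
python3 -c "
from h import *
cv2.imwrite('pics/side16.png',read_camera('side')[100:300,300:520,::-1].repeat(3,0).repeat(3,1))
plan([.5201,-.2842,.04],-.097,1)
"
```

```text
t 22.1 p [ 0.519  -0.283   0.1491] phi -0.0938 tilt 0.08 w 0.0853 q [ 0.75  0.4  -0.41  1.77  0.19  1.    0.17] F [-0.6  1.3 -0.5]
0 [-0.11  0.12 10.91] turn z 0.18
```

View pics/side16.png

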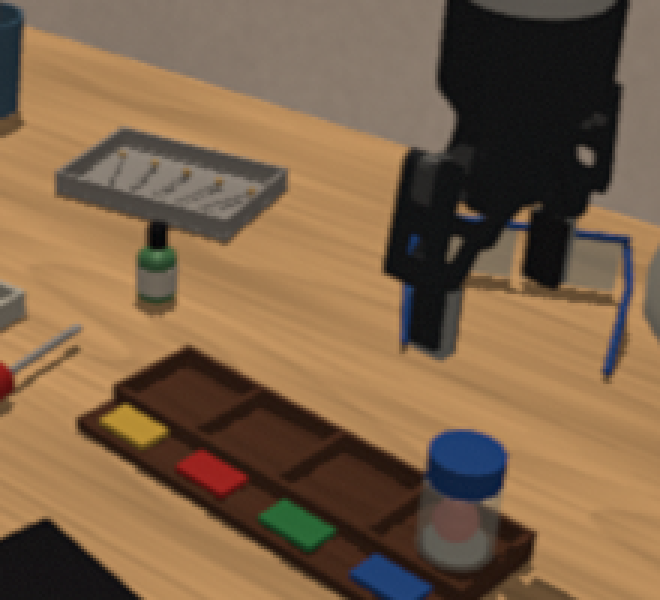

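```bash
python3 -c "
from h import *
for P in ([.5385,-.0989],[.5279,-.1591],[.5256,-.2131],[.519,-.283]):
  a=proj('side',np.array(P+[.152]));b=proj('side',np.array(P+[.053]));print(np.round(3*(a-b),1),np.round(a,1),np.round(b,1))
s=read_camera('side');m=mask(s,'blue',110,40);print([b for b in blobs(m,60) if b[1][0]>400])
for y in(-.2842,-.281): print(proj('side',np.array([.5201,y,.053])))
"
```

```text
[   5.4 -150.7] [367.3 161.6] [365.5 211.8]
[  10.3 -155.6] [393.3 175. ] [389.9 226.8]
[  15.9 -159.7] [421.7 186.4] [416.4 239.6]
[  24.5 -165.5] [461.  203.7] [452.8 258.9]
[(np.int32(92), [504.8, 198.7], [492, 177, 18, 48]), (np.int32(473), [455.0, 254.7], [442, 244, 27, 23]), (np.int32(280), [429.9, 293.7], [417, 285, 27, 19])]
[453.90274357 258.86356519]
[452.04248403 258.02551968]
```

Perspective predicts a 24 px offset at this zoom and I see 28, so the jaws are aligned within about 1 mm. I grip and lift blue.

Emit:
carry_out(
  targets=[0,-0.1,0.1,2.5,0,0,0,0,0,0,3,0,0,0,0,0,0,2.7,0,0,0,0,0,0,1.6,0,0,0,0,0,0,1.0,0,0,0,0,0,0,0,0,0,0],
)

```text
time: 22.75
ee_pos: [0.5192, -0.2857, 0.0405]
orientation: [-0.001, 0.74, 0.672, -0.0]
force: [-0.0, 0.0, 0.7]
width: 0.0852
```

Emit:
carry_out(
  targets=[1,0,0,0,0,0,0,1,0,0,0,0,0,0,1,0,0,0,0,0,0,1,0,0,0,0,0,0,1,0,0,0,0,0,0,1,0,0,0,0,0,0,1,0,0,0,0,0,0],
)

```text
time: 23.45
ee_pos: [0.5205, -0.2872, 0.0426]
orientation: [0.001, 0.741, 0.672, 0.0]
force: [-0.8, -0.2, 5.9]
width: 0.0388
```

Emit:
carry_out(
  targets=[1,0,0,-1,0,0,0,1,0,0,-2,0,0,0,1,0,0,-2.5,0,0,0,1,0,0,-2.5,0,0,0,1,0,0,-2,0,0,0,1,0,0,-1,0,0,0],
)

```text
time: 24.05
ee_pos: [0.5202, -0.2869, 0.1535]
orientation: [0.001, 0.741, 0.672, 0.0]
force: [-0.1, 0.2, -0.2]
width: 0.0392
```

```bash
python3 -c "
from h import *
cv2.imwrite('pics/side17.png',read_camera('side')[100:300,300:520,::-1].repeat(3,0).repeat(3,1))
plan([.5205,.275,.15],-.016,14)
"
```

```text
t 24.1 p [ 0.5207 -0.2872  0.1543] phi -0.097 tilt 0.24 w 0.0389 q [ 0.76  0.4  -0.41  1.76  0.19  1.01  0.18] F [ 0.3 -0.1  0.2]
0 [ 4.   -0.39  0.03] turn z -0.33
1 [ 4.   -0.37  0.03] turn z -0.33
2 [ 4.   -0.34  0.03] turn z -0.33
3 [ 4.   -0.32  0.03] turn z -0.33
4 [ 4.   -0.3   0.03] turn z -0.33
5 [ 4.01 -0.27  0.03] turn z -0.33
6 [ 4.01 -0.25  0.03] turn z -0.33
7 [ 4.01 -0.23  0.03] turn z -0.33
8 [ 4.01 -0.21  0.03] turn z -0.33
9 [ 4.01 -0.18  0.03] turn z -0.33
10 [ 4.01 -0.16  0.03] turn z -0.33
11 [ 4.01 -0.14  0.03] turn z -0.33
12 [ 4.01 -0.11  0.03] turn z -0.33
13 [ 4.01 -0.09  0.03] turn z -0.33
```

View pics/side17.png

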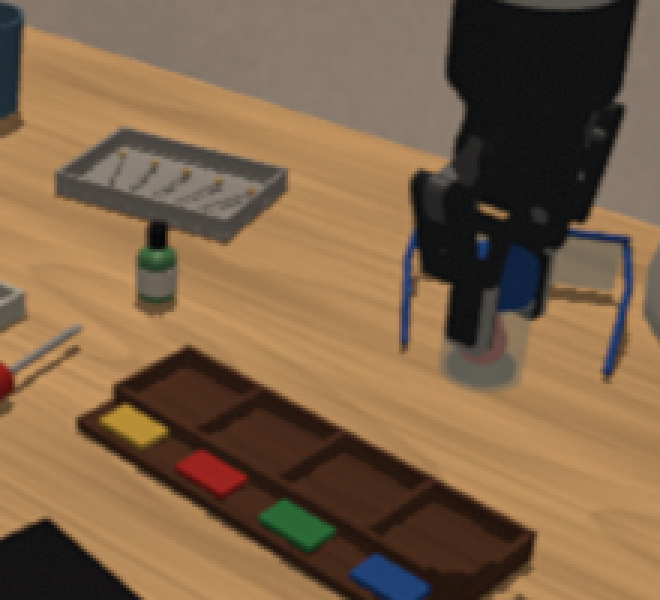

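Emit:
carry_out(
  targets=[1,2,-0.3,0,0,0,-0.3,1,4.4,-0.4,0,0,0,-0.4,1,4.4,-0.3,0,0,0,-0.4,1,4.4,-0.3,0,0,0,-0.4,1,4.4,-0.3,0,0,0,-0.4,1,4.4,-0.3,0,0,0,-0.4,1,4.4,-0.2,0,0,0,-0.4,1,4.4,-0.2,0,0,0,-0.4],
)

```text
time: 24.9
ee_pos: [0.5183, 0.0448, 0.15]
orientation: [-0.001, 0.722, 0.692, -0.001]
force: [0.4, -0.8, -0.9]
width: 0.039
```

Emit:
carry_out(
  targets=[1,4.4,-0.2,0,0,0,-0.4,1,4.4,-0.2,0,0,0,-0.4,1,4.4,-0.2,0,0,0,-0.4,1,4.4,-0.1,0,0,0,-0.3,1,3.0,-0.1,0,0,0,0,1,1.7,0,0,0,0,0,1,0.9,0,0,0,0,0,1,0,0,0,0,0,0],
)

```text
time: 25.7
ee_pos: [0.5183, 0.2745, 0.1506]
orientation: [-0.0, 0.713, 0.702, -0.001]
force: [-0.4, -1.0, 0.1]
width: 0.0388
```

Emit:
carry_out(
  targets=[1,0,0,0,0,0,0],
)

```text
time: 25.8
ee_pos: [0.5191, 0.2722, 0.1507]
orientation: [0.001, 0.714, 0.7, -0.001]
force: [-0.2, -0.7, -0.2]
width: 0.0386
```

```bash
python3 -c "
from h import *
cv2.imwrite('pics/side18.png',read_camera('side')[80:240,150:370,::-1].repeat(3,0).repeat(3,1))
plan([.5205,.274,.0425],-.016,1)
"
```

```text
t 25.85 p [0.5194 0.2719 0.1508] phi -0.0195 tilt 0.12 w 0.0388 q [-0.06  0.43 -0.63  1.78  0.29  1.03 -0.83] F [-0.   0.2 -1. ]
0 [ 0.21  0.11 10.83] turn z -0.2
```

View pics/side18.png

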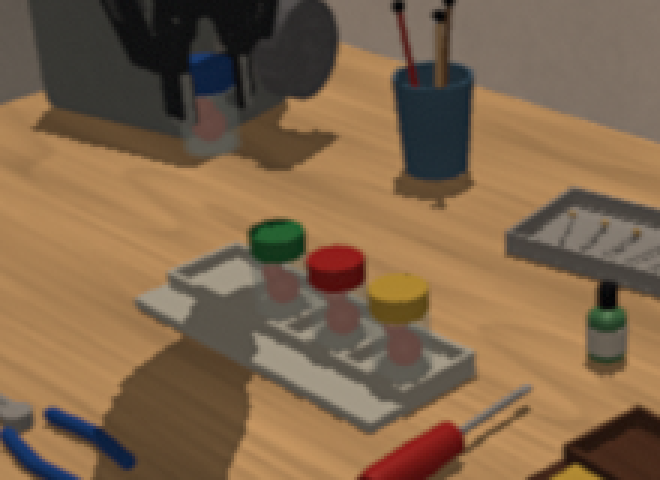

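Emit:
carry_out(
  targets=[1,0,0,2,0,0,0,1,0,0,2.5,0,0,0,1,0,0,2.5,0,0,0,1,0,0,2,0,0,0,1,0,0,1,0,0,0,1,0,0,0.6,0,0,0,1,0,0,0.2,0,0,0,1,0,0,0,0,0,0],
)

```text
time: 26.65
ee_pos: [0.5195, 0.2743, 0.0439]
orientation: [0.0, 0.713, 0.701, 0.0]
force: [-0.0, -0.5, 0.2]
width: 0.0388
```

```bash
python3 -c "
from h import *
cv2.imwrite('pics/side19.png',read_camera('side')[80:240,150:370,::-1].repeat(3,0).repeat(3,1))
plan([.5205,.274,.0425],-.016,1)
"
```

```text
t 26.7 p [0.5196 0.2746 0.0441] phi -0.0168 tilt 0.09 w 0.0389 q [-0.12  0.56 -0.57  1.85  0.4   0.84 -0.91] F [-0.1 -0.7 -0.9]
0 [-0.05  0.09  0.16] turn z -0.05
```

View pics/side19.png

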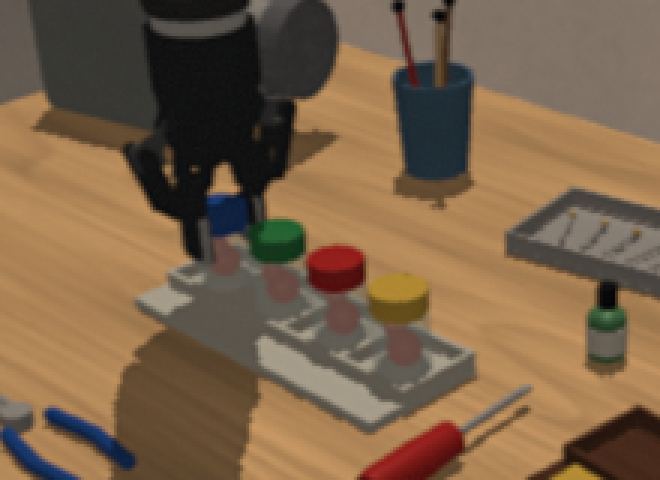

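Blue is within the leftmost bay. I settle it, open, rise, and move clear to the robot's right so the top camera can see.

Emit:
carry_out(
  targets=[1,0,0,0.2,0,0,0,1,0,0,0,0,0,0],
)

```text
time: 26.9
ee_pos: [0.5198, 0.2749, 0.0426]
orientation: [0.001, 0.713, 0.701, 0.001]
force: [0.0, -0.0, 4.0]
width: 0.0391
```

Emit:
carry_out(
  targets=[0.5,0,0,0,0,0,0,0.4,0,0,0,0,0,0,0.3,0,0,0,0,0,0,0,0,0,0,0,0,0,0,0,0,0,0,0,0,0,0,0,0,0,0,0],
)

```text
time: 27.5
ee_pos: [0.5189, 0.2743, 0.0412]
orientation: [0.0, 0.713, 0.701, -0.0]
force: [-1.0, -0.3, 0.8]
width: 0.0851
```

Emit:
carry_out(
  targets=[0,0,0,-1,0,0,0,0,0,0,-3,0,0,0,0,0,0,-3,0,0,0,0,0,0,-3,0,0,0,0,0,0,-3,0,0,0],
)

```text
time: 28.0
ee_pos: [0.5188, 0.2745, 0.1732]
orientation: [0.0, 0.713, 0.701, 0.0]
force: [0.6, -0.6, 0.5]
width: 0.0855
```

Emit:
carry_out(
  targets=[0,-3,0,0,0,0,0,0,-4,0,0,0,0,0,0,-4,0,0,0,0,0,0,-4,0,0,0,0,0,0,-4,0,0,0,0,0,0,-4,0,0,0,0,0,0,-4,0,0,0,0,0,0,-4,0,0,0,0,0],
)

```text
time: 28.8
ee_pos: [0.5137, -0.0371, 0.1722]
orientation: [0.001, 0.713, 0.701, 0.0]
force: [1.0, 0.7, 0.7]
width: 0.0855
```

Emit:
carry_out(
  targets=[0,-4,0,0,0,0,0,0,-4,0,0,0,0,0,0,-4,0,0,0,0,0,0,-4,0,0,0,0,0,0,-2,0,0,0,0,0,0,0,0,0,0,0,0,0,0,0,0,0,0,0],
)

```text
time: 29.5
ee_pos: [0.5109, -0.2148, 0.1717]
orientation: [-0.0, 0.713, 0.701, 0.0]
force: [0.2, -0.4, 0.5]
width: 0.0851
```

```bash
python3 -c "
from h import *
t=read_camera('top');s=read_camera('side')
P=rackpts((.519,.184),-.016)
overlay(t,'top',P,(180,175,300,245),6,'pics/ft.png')
cv2.imwrite('pics/fs.png',s[:,:,::-1])
for c in HUE:
  b=[b for b in blobs(mask(t,c,110,40),60) if 180<b[1][0]<300 and 180<b[1][1]<240]
  for q in b: print(c,np.round(onz('top',q[1],.06),4))
plan([.5,0,.2],-.016,1)
"
```

```text
red [0.5185 0.1551 0.06  ]
yellow [0.5162 0.0921 0.06  ]
green [0.5199 0.2186 0.06  ]
blue [0.5198 0.2825 0.06  ]
t 29.6 p [ 0.5112 -0.2135  0.1717] phi -0.0137 tilt 0.05 w 0.0854 q [ 0.69  0.32 -0.45  1.84  0.16  1.02  0.16] F [0.4 1.1 1.2]
0 [21.33 -1.41 -2.83] turn z 0.13
```

View pics/ft.png

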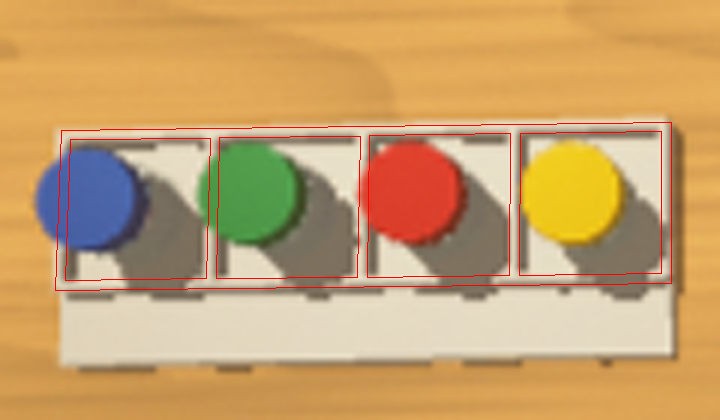

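View pics/fs.png

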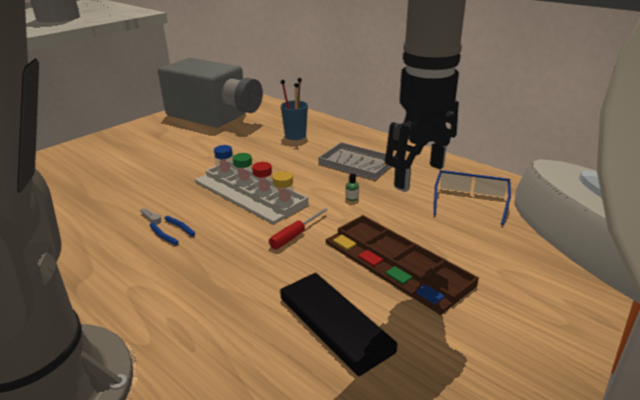

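```bash
python3 -c "
from h import *
from cell import order
t=cv2.imread('pics/ft.png')
print(order.finish_job())"
```

```text
the job is handed in; nothing more can be done
None
```

I moved all four pots to the white rack in reverse order and handed the job in at about 29.6 s. From the robot's left to right, the white rack now holds blue, green, red, yellow. The wooden rack held yellow, red, green, blue.

- **Placement:** in the last top view, after correcting for the lids standing at about 68 mm rather than the 60 mm I first assumed, each pot was within about 3 mm of its bay centre. The bays leave 9 mm either way.
- **Standing:** in the side view all four stood upright with lids up. The open gripper was well clear, above the emptied wooden rack.
- **Forces:** the readings after each move never exceeded about 7 N. I saw no slips.
- **Disagreements:** the two cameras differed by 1–2 px (about 2 mm) on the rack, so I worked from differences within the top view. Before the height correction, the raw top-view numbers put blue 5.5 mm off centre.

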